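# Screw the lid on the sugar canister and slide it back in its rack

## Robot

A 6-joint arm with a two-finger parallel gripper is mounted at the origin on the work surface. World frame = base frame: x ahead of the robot, y to its left, z up, the work surface at z = 0. Lengths are in m, angles in rad, forces in N, time in s.
With the tool pointing down it reaches from about 0.3 to 0.875 m from the base axis. Payload 6.4 kg.
Tool frame: the origin (TCP) lies midway between the tips of the shut fingers; the grasp point (between the pads) lies 19 mm behind it; z points along the fingers, y is the line along which they close (so a half turn about z gives the same grasp; the last joint's range is limited). The gripper opens to 85 mm and grips with 20 to 120 N. Pads are 22 mm wide; open, the fingers measure 114 mm over their backs; the gripper's body (76 mm by 85 mm) begins 54 mm behind the grasp point. The pads swing forward as they close: fully open they stand 13 mm farther back than shut.
Start: joints at [1.078, 0.181, 1.607, -0, 1.354, -0.206], TCP at [0.163, 0.552, 0.231] pointing down, gripper open.
Joint ranges: [-2.99, 2.99], [-0.89, 2.07], [0.3, 2.58], [-1.14, 4.28], [0, 2.63], [-3.12, 3.12]. Speed limits (rad/s): [2.57, 2.57, 3.01, 3.14, 3.14, 3.14].

## Interface

Orientations are given as a unit quaternion [w, x, y, z].
In Python, from bench import ctrl gives the robot as it stands. The module is installed in compiled form; this text tells all that it offers.
- The arm moves only by the tool move_arm, never from a script. Its argument "plan" is one flat list of numbers, 6 for each row, row after row: the shift along the world's x, y, z in units of 50 mm (1.0 is 50 mm), then the turn, a rotation vector about the world's x, y, z in rad. A call has 1 to 10 rows; each row is the pose to reach, as a shift and turn from the pose commanded when the call began; what a row does not reach only later rows make up. A row lasts 1/8 s, in which the tool goes at most 62.5 mm and 10.7 degrees, less where a joint would pass 70% of its speed; a pose out of reach is approached as far as the arm can. A call with a gripper value outside its range is refused whole. "grip" is the finger opening in mm, from 0 to 85.4, set as the call begins (left out, the last holds). The fingers move at their own pace and stop on an object; the grip force is fixed at half the most. Time passes only in rows, so rows that repeat a pose let the fingers close. It gives the time, the measured TCP pose, the force, the opening and the grip force at its end, in the units of the state.
- ctrl.get_obs(): the state, without advancing time (a new reading comes with each control period).
- ctrl.camera(name): name is "scene" or "top" or "wrist"; returns a dict with "pixels" (420x560x3 uint8, red, green, blue), "fx", "fy", "cx", "cy" (pixels), "origin" and "attitude" of the camera in the world. Camera axes: x right, y down, z forward; pixel columns grow to the right and rows downward; lengths in m; the calibration is good to about 2 mm. The wrist camera is an equidistant fisheye: a pixel r from the principal point sees the ray r / f radians off the axis. A picture is of the moment at which its call begins. There is no depth.
- ctrl.hand_in(): hands the job in; it is judged then, once.
The state is a dict: "time_s": time; "q": joint angles; "dq": joint speeds; "joint_efforts": joint torques, N m; "eef_pos": TCP position; "eef_rot": TCP orientation; "wrist_force": force on the tool from outside, world axes, zero at the start; "torque": the same for the moment, N m; "opening": opening from 0.0 (shut) to 1.0 (fully open); "grasp_force": force on a finger pad.
Only numpy, scipy, OpenCV 4.12 (cv2) and the standard library are available. Lean on these libraries where they do the work, as an engineer would, in place of code of your own. Each camera call takes 0.05 s, during which the arm holds its last target. There are 200 camera calls.

## Task

Put the screw lid on the open sugar canister: set it level on the neck, turn it back as far as needed until it drops into the start of the thread, then tighten it clockwise until it stops. After that, slide the closed canister down the sloped part of its rack until it rests against the back stop, and leave the other things on the counter where they are.

Things in the scene. Friction and masses are not known exactly. Their poses are not given: they have to be found in the camera images.
- rack: Wooden rack fixed to the counter, 236 long, 106 wide. Origin on the counter under the landing where the canister starts; x along the rack to its back stop, y left. Level landing, top 40 high, from x -62 to 52; then its floor falls at 10 deg for 110 to the stop. Side rails (60 high, 8 thick) leave a channel 90 wide that keeps the canister from turning; the end at -x is open. All in mm.
- rest_point (a point): Point on the rack's sloped floor (rack x 111, y 0, z 30 mm), 50 mm up the slope from the back stop. The canister's origin comes here when it rests flat on the slope against the stop. The stop is a board square to the slope, 52 mm above it.
- canister: White ceramic canister, loose, 0.4 to 0.85 kg, on the landing. Origin: centre of underside; x along the rack, z up. Body 100 (x) by 84 by 66 mm high, a round threaded neck on top. Friction on the rack about 0.6 (0.5 to 0.75): it will not slide down by itself; push it lower than about 65 mm above its underside or it may tip.
- neck_top (a point): Centre of the canister's mouth, 100 mm above its origin. Neck: radius 30 mm, the last 6 mm tapering to 25; around it a coarse four-start thread out to radius 37, from 70 to 92 mm above the underside: flat-topped ridges with four equal gaps of 36 deg, where lid lugs can drop in.
- lid: Round light wooden screw lid, loose, 0.12 kg, 85 mm wide, open side down on the counter. Origin: centre of its lower rim; z up. Skirt 32 mm high, 28 deep inside, inner radius 39; four lugs 90 deg apart inside the rim reach in to radius 31.5. On top a grip bar: 60 mm along lid x, 16 thick, from 32 to 54 mm height.
- bar_top (a point): Centre of the top of the lid's grip bar, 54 mm above the lid's origin. Height above neck_top: 45.5 mm with the lugs riding on the ridges; it falls to 33.5 when they meet the gaps (turn back, anticlockwise from above, 65 deg at most); then clockwise 45 to 75 deg it sinks to 27.5 at a hard stop: tight. Turning is easy; straddled loosely, the lid drops and sinks by its weight.
- mug: White ceramic mug, 80 mm wide, 92 mm high, a bystander, on the side of the rack away from the lid. Origin: centre of its foot.
- pourer: Glass sugar pourer with a steel cap, 72 mm wide, 150 mm high, a bystander. Origin: centre of its foot.
- cups: Stack of white foam cups upside down on a saucer, 144 mm wide, 180 mm high, a bystander. Origin: centre of its foot.
Things that resemble listed ones, but are neither listed nor needed, are in the scene too. Leave any green or turquoise look-alike of the lid alone.

How it is judged:
On the way, in this order (a step that is already met when the one before it is completed fails the run):
1. the lid has dropped level into the thread start (its origin 76.5 to 81.5 mm above the canister's, tilt to it under 0.06 rad, centred within 5 mm), the canister still on the landing (z of lid in the frame of canister between 0.0765 and 0.0815 m and angle between the z axis of lid and the z axis of canister, either way round below 0.06 rad and x of lid in the frame of canister between -0.005 and 0.005 m and y of lid in the frame of canister between -0.005 and 0.005 m and x of canister in the frame of rack below 0.03 m), for 0.1 s.
2. the lid is tight (origin less than 75 mm above the canister's, level), the canister still on the landing (z of lid in the frame of canister between 0.07 and 0.075 m and angle between the z axis of lid and the z axis of canister, either way round below 0.06 rad and x of canister in the frame of rack below 0.03 m), for 0.2 s.
At the end, for the whole second after the job is handed in: The lid sits level on the canister (within 0.06 rad) and tight (its origin 70 to 75 mm above the canister's); the canister is still, flat on the slope (leaning 0.12 to 0.23 rad), within 8 mm of the rest point and at least 106.5 mm along the rack (z of lid in the frame of canister between 0.07 and 0.075 m and angle between the z axis of lid and the z axis of canister, either way round below 0.06 rad and distance between canister and rest_point below 0.008 m and x of canister in the frame of rack above 0.1065 m and angle between the z axis of canister and the z axis of rack, either way round between 0.12 and 0.23 rad and linear speed of each of canister, lid below 0.01 m/s); the robot touches nothing.
It fails at once if the canister is tipped by more than 0.5 rad (angle between canister's own z axis and vertical above 0.5 rad).
It fails at once if the mug is moved by more than 40 mm (distance of mug from where it was at the start of the episode above 0.04 m).
It fails at once if the sugar pourer is moved by more than 40 mm (distance of pourer from where it was at the start of the episode above 0.04 m).
It fails at once if the cup stack is moved by more than 40 mm (distance of cups from where it was at the start of the episode above 0.04 m).
It also fails if it takes over 72 s, if anything falls off the work surface, if the arm or the gripper's body presses on something with over 40 N, if the wrist force passes 120 N, or if a joint passes its speed limit or range.

## Working session

There is one attempt and no reset: what is moved stays moved. The work goes in short steps, Python scripts to look and compute and a tool call to move; the robot and the scene stay as the last step left them, time stands still between calls to the robot, and variables do not carry over. Pictures are saved under pics/ and viewed, at most 10 in all, crops included, and the job is handed in when it is done.

Besides the shell and the picture viewer there is one more tool, called after "Call:" in YAML: its name, and indented under it one key for each argument. move_arm: Moves the arm, as the interface text tells. Its arguments: {"type":"object","properties":{"plan":{"type":"array"},"grip":{"type":"number"}},"required":["plan"]}

```bash
mkdir -p pics
cat > h.py <<'E'
import numpy as np, cv2, json
from bench import ctrl
from scipy.spatial.transform import Rotation as R
def save(name,fn):
    c=ctrl.camera(name); cv2.imwrite('pics/'+fn+'.png',c['pixels'][:,:,::-1])
    np.savez('pics/'+fn+'.npz',**{k:np.array(v) for k,v in c.items()}); return c
def load(fn): return dict(np.load('pics/'+fn+'.npz'))
def rot(c):
    a=np.array(c['attitude'],float)
    return a if a.shape==(3,3) else R.from_quat(a[[1,2,3,0]]).as_matrix()
def ray(c,u,v,fish=False):
    x=(u-c['cx'])/c['fx']; y=(v-c['cy'])/c['fy']
    if fish:
        r=np.hypot(x,y)+1e-12; d=np.array([np.sin(r)*x/r,np.sin(r)*y/r,np.cos(r)])
    else: d=np.array([x,y,1.])
    return np.array(c['origin']),rot(c)@d
def at_z(c,u,v,z,fish=False):
    o,d=ray(c,u,v,fish); return o+d*(z-o[2])/d[2]
def proj(c,p,fish=False):
    q=rot(c).T@(np.array(p)-c['origin'])
    if fish:
        h=np.hypot(q[0],q[1])+1e-12; t=np.arctan2(h,q[2]); return np.array([c['cx']+c['fx']*t*q[0]/h,c['cy']+c['fy']*t*q[1]/h])
    return np.array([c['cx']+c['fx']*q[0]/q[2],c['cy']+c['fy']*q[1]/q[2]])
E
python3 - <<'E'
from h import *
for n in ('top','scene','wrist'):
    c=save(n,n+'0'); print(n,c['fx'],c['cx'],c['cy'],c['origin'],c['attitude'])
o=ctrl.get_obs(); print(o['time_s'],o['eef_pos'],o['eef_rot'],o['wrist_force'])
E
```

```text
top 450.47676082960453 284.47948552172846 215.86021476197743 [3.83344313e-01 6.55493395e-04 1.19118323e+00] [ 0.06048208 -0.69614412  0.71317832 -0.0556953 ]
scene 495.31283462522657 281.9625434271478 214.62966405087082 [1.11992285 0.73031496 0.9361414 ] [-0.12423919  0.29726139  0.86061857 -0.39438049]
wrist 325.19226210127806 285.75175305354117 213.95363503432137 [0.08278581 0.57420994 0.37409678] [0.13050391 0.79049777 0.59056353 0.09652315]
0.15 [0.16241431 0.55115126 0.23059103] [-2.30995410e-04  1.42884389e-01  9.89739154e-01 -6.35855895e-04] [-0.09716341  0.28522898  0.31233044]
```

View pics/top0.png

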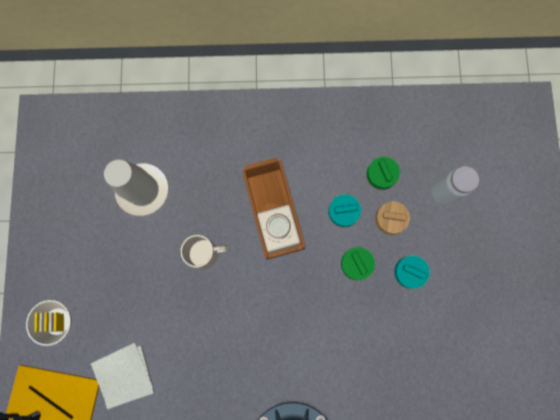

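View pics/scene0.png

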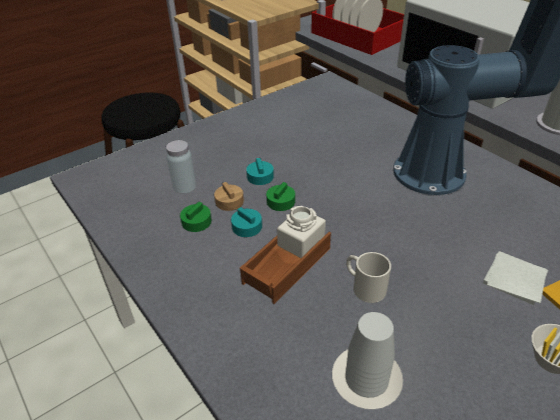

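The top picture shows the lid at about (393,217), between the green and turquoise look-alikes. The canister neck is at about (278,227), the rack runs from (285,257) to (262,160), and the mug is at (198,252). Next I'll measure from enlarged crops.

Run:
```python
from h import *
t=load('top0'); im=t['pixels'][:,:,::-1]
a=cv2.resize(im[150:270,230:320],None,fx=4.4,fy=4.4,interpolation=cv2.INTER_CUBIC)
b=cv2.resize(im[180:255,350:430],None,fx=4.9,fy=4.9,interpolation=cv2.INTER_CUBIC)
o=np.zeros((540,800,3),np.uint8); o[:a.shape[0],:a.shape[1]]=a[:540]; o[:b.shape[0],400:400+b.shape[1]]=b[:,:400]
cv2.imwrite('pics/crop1.png',o)
# lid wood colour in top & scene
hsv=cv2.cvtColor(im.copy(),cv2.COLOR_BGR2HSV); print('lidhsv',hsv[225,393],hsv[215,383],'can',hsv[240,268],'rack',hsv[180,268])
for n,(u,v),z in (('lid',(393,217),.04),('neck',(278,227),.14),('mug',(198,252),.05),('rA',(285,257),.06),('rB',(262,160),.06),('green',(358,264),.03),('turq1',(345,210),.03),('turq2',(412,272),.03)): print(n,at_z(t,u,v,z).round(3))
s=load('scene0')
for n,(u,v),z in (('lid',(229,197),.04),('neck',(302,218),.14)): print(n,at_z(s,u,v,z).round(3))
```

```text
lidhsv [ 17 116 178] [ 16 122 134] can [ 21  31 217] rack [ 13 169 139]
lid [ 0.565 -0.274  0.04 ]
neck [0.532 0.022 0.14 ]
mug [0.485 0.228 0.05 ]
rA [0.467 0.007 0.06 ]
rB [0.72  0.061 0.06 ]
green [ 0.446 -0.179  0.03 ]
turq1 [ 0.588 -0.152  0.03 ]
turq2 [ 0.423 -0.316  0.03 ]
lid [ 0.581 -0.25   0.04 ]
neck [0.547 0.039 0.14 ]
```

View pics/crop1.png

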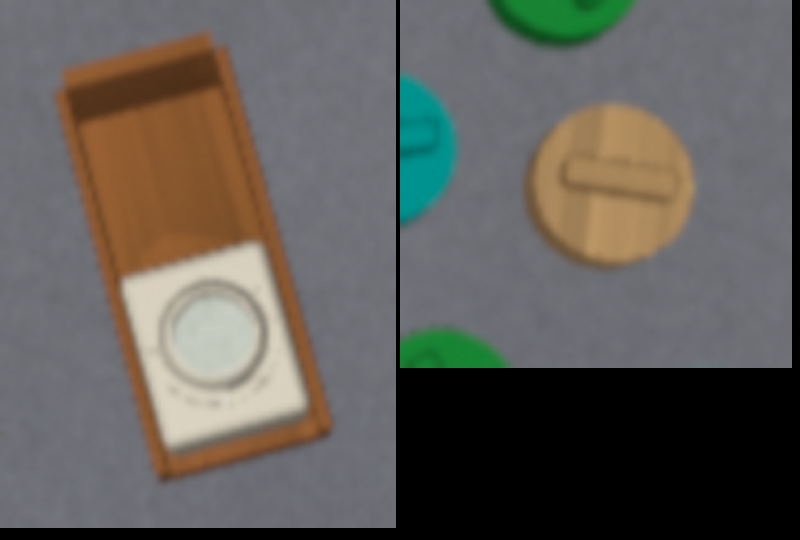

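The crop shows the white canister body's corners at (122,278), (262,240), (308,408) and (168,448). The neck is near (212,335). The lid's bar runs from (567,170) to (677,189) on the wooden lid.

Run:
```python
from h import *
t=load('top0'); s=load('scene0')
pa=lambda x,y:(230+(x+.5)/4.4-.5,150+(y+.5)/4.4-.5)
pb=lambda x,y:(350+(x-400+.5)/4.9-.5,180+(y+.5)/4.9-.5)
can=np.array([at_z(t,*pa(*p),.106) for p in ((122,278),(262,240),(308,408),(168,448))])
print('can centre',can.mean(0),'sides',np.linalg.norm(can-np.roll(can,-1,0),axis=1).round(4))
d=(can[0]+can[1]-can[2]-can[3]); print('rack yaw',np.degrees(np.arctan2(d[1],d[0])))
print('neck',at_z(t,*pa(212,335),.138))
r=[at_z(t,*pa(*p),.06) for p in ((163,478),(328,432))]; print('rack end mid',(r[0]+r[1])/2,np.linalg.norm(r[0]-r[1]))
rf=[at_z(t,*pa(*p),.06) for p in ((60,92),(224,47))]; print('rail far',(rf[0]+rf[1])/2, np.degrees(np.arctan2(*((rf[0]+rf[1]-r[0]-r[1])[[1,0]]))))
l,q=at_z(t,*pb(567,170),.054),at_z(t,*pb(677,189),.054); print('bar',(l+q)/2,np.linalg.norm(l-q),'yaw',np.degrees(np.arctan2(*((l-q)[[1,0]]))))
for n,c,(u,v) in (('top',t,(393,217)),('scene',s,(229,197))):
    hsv=cv2.cvtColor(c['pixels'],cv2.COLOR_RGB2HSV)
    m=cv2.inRange(hsv,(10,70,60),(25,160,255)); k,lab,st,ce=cv2.connectedComponentsWithStats(m)
    i=lab[v,u] or lab[v+8,u]; cn,_=cv2.findContours((lab==i).astype(np.uint8),cv2.RETR_EXTERNAL,cv2.CHAIN_APPROX_NONE)
    h=max(cn,key=cv2.contourArea); (cx,cy),_=cv2.minEnclosingCircle(h); print(n,st[i],ce[i],'enclosing',at_z(c,cx,cy,.025))
# model projections for comparison: scene/ top silhouettes
def sil(c,xy,z0,z1,r=.0425):
    a=np.linspace(0,2*np.pi,90); P=np.array([proj(c,(xy[0]+r*np.cos(k),xy[1]+r*np.sin(k),z)) for z in (z0,z1) for k in a]); return P.min(0),P.max(0)
for xy in ((.565,-.274),(.568,-.276),(.575,-.27)): print(xy,sil(t,xy,0,.032),sil(s,xy,0,.032))
```

```text
can centre [0.53513186 0.02120699 0.106     ] sides [0.0807 0.0973 0.0799 0.0981]
rack yaw 13.864210514949937
neck [0.5349577  0.02208145 0.138     ]
rack end mid [0.47657913 0.00593378 0.06      ] 0.09774892353362422
rail far [0.70533151 0.06154471 0.06      ] 13.663848152308702
bar [ 0.56419913 -0.27566018  0.054     ] 0.057685110404280884 yaw 78.55674612818848
top [376 201  34  33 881] [392.25766175 217.52326901] enclosing [ 0.5642954  -0.27579463  0.025     ]
scene [214 182  30  29 643] [228.5318818  196.79315708] enclosing [ 0.57147006 -0.26917215  0.025     ]
(0.565, -0.274) (array([373.61173617, 201.29752488]), array([408.65734134, 235.04681421])) (array([214.88448615, 184.10643407]), array([244.709396  , 210.72021766]))
(0.568, -0.276) (array([374.29733548, 200.15465041]), array([409.34780832, 233.90720877])) (array([213.64871748, 184.17598708]), array([243.49698919, 210.79433739]))
(0.575, -0.27) (array([371.90801023, 197.59233638]), array([406.85624385, 231.34954145])) (array([212.67933535, 186.0388711 ]), array([242.68159707, 212.8386459 ]))
```

Call:
move_arm:
  plan: [8.05, -16.54, -0.6, 0, 0, -1.484, 8.05, -16.54, -0.6, 0, 0, -1.484, 8.05, -16.54, -0.6, 0, 0, -1.484, 8.05, -16.54, -0.6, 0, 0, -1.484, 8.05, -16.54, -0.6, 0, 0, -1.484, 8.05, -16.54, -0.6, 0, 0, -1.484, 8.05, -16.54, -0.6, 0, 0, -1.484, 8.05, -16.54, -0.6, 0, 0, -1.484, 8.05, -16.54, -0.6, 0, 0, -1.484, 8.05, -16.54, -0.6, 0, 0, -1.484]

```text
time_s: 1.4
eef_pos: [0.4365, -0.0122, 0.211]
eef_rot: [0.0, 0.774, 0.633, 0.0]
wrist_force: [1.6, 0.2, -0.0]
opening: 1.001
grasp_force: 0.0
```

Call:
move_arm:
  plan: [2.57, -5.2, -0.2, 0, 0, 0, 2.57, -5.2, -0.2, 0, 0, 0, 2.57, -5.2, -0.2, 0, 0, 0, 2.57, -5.2, -0.2, 0, 0, 0, 2.57, -5.2, -0.2, 0, 0, 0, 2.57, -5.2, -0.2, 0, 0, 0, 2.57, -5.2, -0.2, 0, 0, 0]

```text
time_s: 2.28
eef_pos: [0.564, -0.2693, 0.2002]
eef_rot: [-0.001, 0.774, 0.633, -0.0]
wrist_force: [-0.2, -0.1, -0.1]
opening: 0.994
grasp_force: 0.0
```

Run:
```python
from h import *
c=save('wrist','w1'); o=ctrl.get_obs(); print(o['time_s'],o['eef_pos'],o['eef_rot'],o['q'])
print(c['origin'],rot(c).round(3)); print('bar pred',proj(c,(.5642,-.2757,.054),True), 'tcp',proj(c,o['eef_pos'],True))
```

```text
2.325 [ 0.56402286 -0.26887674  0.20056817] [-6.69809306e-04  7.73946269e-01  6.33250917e-01 -2.91022071e-05] [-6.34653277e-01  3.17328613e-01  1.50372430e+00  2.84316720e-04
  1.32185202e+00 -4.35420492e-01]
[ 0.57973451 -0.18915009  0.34390524] [[ 0.98  -0.189 -0.064]
 [-0.2   -0.929 -0.312]
 [-0.001  0.319 -0.948]]
bar pred [288.19299008 204.13796113] tcp [287.0017624  276.10516227]
```

View pics/w1.png

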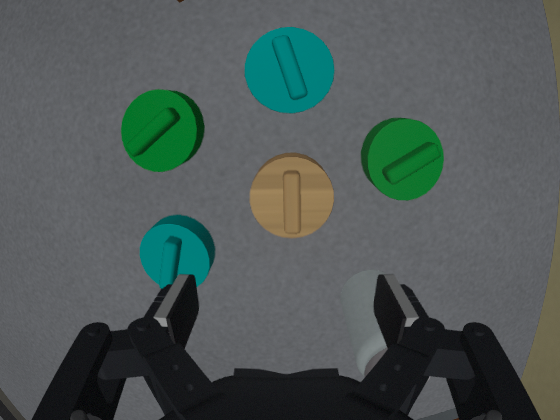

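The wrist picture shows the wooden lid's bar from (291,171) to (292,233), between the fingers and almost in line with the tool's axis.

Run:
```python
from h import *
c=load('w1'); a,b=at_z(c,291,171,.054,True),at_z(c,291.7,233.5,.054,True)
print(a,b,(a+b)/2,np.linalg.norm(a-b),np.degrees(np.arctan2(*((a-b)[[1,0]]))))
hsv=cv2.cvtColor(c['pixels'],cv2.COLOR_RGB2HSV); m=cv2.inRange(hsv,(8,60,60),(25,180,255)); k,lab,st,ce=cv2.connectedComponentsWithStats(m)
i=lab[225,270]; print(st[i]); (x,y,w,h)=st[i][:4]; print(at_z(c,x+w/2-.5,y+h/2-.5,.03,True))
```

```text
[ 0.57289916 -0.24542677  0.054     ] [ 0.56169046 -0.30526535  0.054     ] [ 0.56729481 -0.27534606  0.054     ] 0.060879313463835065 79.39055643337612
[ 250  153   84   85 5618]
[ 0.56804232 -0.27415828  0.03      ]
```

Call:
move_arm:
  plan: [0.06, -0.12, -1.0, 0, 0, 0.01, 0.06, -0.12, -2.0, 0, 0, 0.01, 0.06, -0.12, -2.7, 0, 0, 0.01, 0.06, -0.12, -3.1, 0, 0, 0.01, 0.06, -0.12, -3.26, 0, 0, 0.01, 0.06, -0.12, -3.26, 0, 0, 0.01]
  grip: 45

```text
time_s: 3.08
eef_pos: [0.568, -0.2762, 0.0387]
eef_rot: [0.001, 0.771, 0.637, 0.0]
wrist_force: [0.1, -0.3, 0.7]
opening: 0.525
grasp_force: 0.0
```

Call:
move_arm:
  plan: [0, 0, 0, 0, 0, 0, 0, 0, 0, 0, 0, 0, 0, 0, 0, 0, 0, 0, 0, 0, 0, 0, 0, 0, 0, 0, 0, 0, 0, 0, 0, 0, 0, 0, 0, 0]
  grip: 5

```text
time_s: 3.82
eef_pos: [0.5687, -0.277, 0.0397]
eef_rot: [0.002, 0.771, 0.637, 0.0]
wrist_force: [0.1, 0.5, 5.8]
opening: 0.171
grasp_force: 61.9
```

Call:
move_arm:
  plan: [0, 0, 0.4, 0, 0, 0, 0, 0, 1.2, 0, 0, 0, 0, 0, 2.2, 0, 0, 0, 0, 0, 3.2, 0, 0, 0, 0, 0, 3.8, 0, 0, 0, -0.2, 2.0, 3.8, 0, 0, 0, -0.5, 4.0, 3.8, 0, 0, 0, -0.67, 5.5, 3.8, 0, 0, 0, -0.67, 5.95, 3.8, 0, 0, 0, -0.67, 5.95, 3.8, 0, 0, 0]

```text
time_s: 5.08
eef_pos: [0.5332, 0.0237, 0.2291]
eef_rot: [0.0, 0.771, 0.637, 0.0]
wrist_force: [0.4, 0.4, -1.0]
opening: 0.169
grasp_force: 61.0
```

Run:
```python
from h import *
for n in ('wrist','top','scene'): save(n,n+'2')
o=ctrl.get_obs(); print(o['time_s'],o['eef_pos'],o['eef_rot'],o['wrist_force'])
w=load('wrist2')['pixels'][100:400,120:440]; s=load('scene2')['pixels'][130:280,220:400]; t=load('top2')['pixels'][170:270,220:330]
f=lambda i,w,h:cv2.resize(i,(w,h),interpolation=cv2.INTER_CUBIC)
O=np.zeros((600,800,3),np.uint8); O[:400,:400]=f(w,400,400)[:,:,:]; O[:333,400:]=f(s,400,333); O[333:600,400:694]=f(t,294,267)
cv2.imwrite('pics/c2.png',O[:,:,::-1])
```

```text
5.225 [0.53348739 0.02365393 0.22897533] [2.96218770e-04 7.69642517e-01 6.38474914e-01 3.04667514e-04] [ 0.71641568 -0.13578931 -1.34996545]
```

View pics/c2.png

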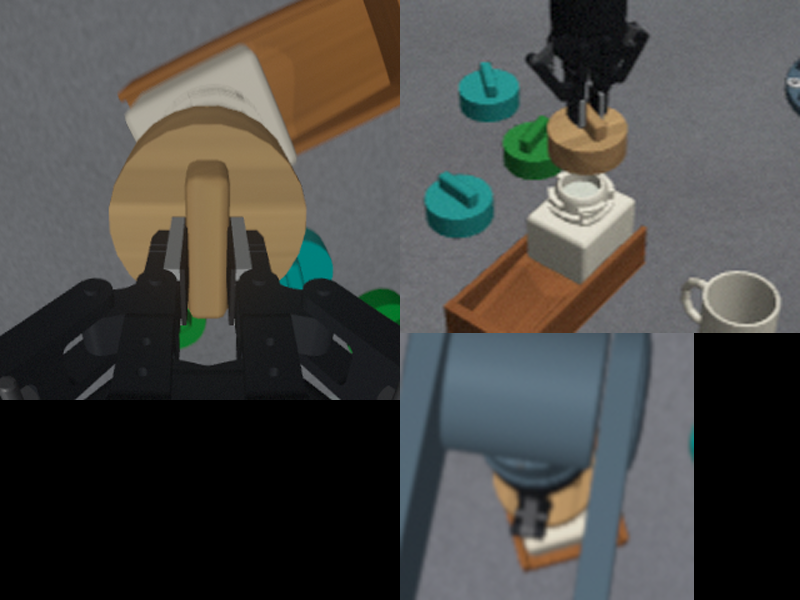

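The lid is held level, with the bar between the pads, above and slightly behind the neck. I'll measure the lid's offset from the TCP with a silhouette fit.

Run:
```python
from h import *
from scipy.optimize import least_squares
tcp=np.array([.5335,.0237,.229])
a=np.linspace(0,2*np.pi,240)
def ext(c,p,fish):
    P=np.array([proj(c,(p[0]+.0425*np.cos(k),p[1]+.0425*np.sin(k),p[2]+z),fish) for z in (0,.032) for k in a]); return P.min(0),P.max(0)
w=load('wrist2'); s=load('scene2')
def mask(c,u,v,hi):
    m=cv2.inRange(cv2.cvtColor(c['pixels'],cv2.COLOR_RGB2HSV),(8,60,50),(25,hi,255)); k,l,st,ce=cv2.connectedComponentsWithStats(m); return st[l[v,u]][:5]
mw=mask(w,240,250,150); ms=mask(s,300,198,150); print(mw,ms)
cw=w['pixels'];
# wrist: left,right,top ; scene: left,right,bottom
ow=np.array([mw[0]-.5,mw[0]+mw[2]-.5,mw[1]-.5]); os_=np.array([ms[0]-.5,ms[0]+ms[2]-.5,ms[1]+ms[3]-.5])
for name,fw,fs in (('both',1,1),('wrist',1,0),('scene',0,1)):
    def f(p):
        x=(p[0],p[1],tcp[2]-.038); e=ext(w,x,True); g=ext(s,x,False)
        return np.r_[fw*(np.array([e[0][0],e[1][0],e[0][1]])-ow),fs*(np.array([g[0][0],g[1][0],g[1][1]])-os_)]
    r=least_squares(f,tcp[:2]); print(name,r.x,r.x-tcp[:2],r.fun.round(1))
# neck in scene: mouth centre
c0=at_z(s,*(220+(583+.5-400)/400*180,130+(190)/333*150),.14); print('scene mouth',c0, 'proj of est',proj(s,(.535,.0218,.14)))
```

```text
[  207   179   158   160 15231] [286 176  36  33 884]
both [0.53233177 0.02324328] [-0.00116823 -0.00045672] [-1.2  1.  -0.  -0.7 -0.3 -0.9]
wrist [0.5323417  0.02309564] [-0.0011583  -0.00060436] [-1.1  1.1  0.2 -0.  -0.  -0. ]
scene [0.53351392 0.02649237] [1.39211823e-05 2.79236520e-03] [-0.   0.  -0.  -0.2  0.2 -0. ]
scene mouth [0.54064214 0.03275334 0.14      ] proj of est [301.51978881 212.33915092]
```

Run:
```python
from h import *
O=np.zeros((480,800,3),np.uint8); K=8
def draw(fn,u0,v0,n,X,x,y,yaw,col,im=None):
    c=load(fn)
    if im is None: im=cv2.resize(c['pixels'][v0:v0+60,u0:u0+50,::-1].copy(),None,fx=K,fy=K,interpolation=cv2.INTER_CUBIC)
    P=lambda p:tuple(int(i) for i in ((proj(c,p)-[u0,v0]+.5)*K-.5))
    Rz=R.from_euler('z',yaw,degrees=True).as_matrix()
    for z in (.106,):
        q=[P(np.array([x,y,z])+Rz@np.array([i*.05,j*.042,0])) for i,j in ((1,1),(1,-1),(-1,-1),(-1,1))]
        cv2.polylines(im,[np.array(q)],True,col,1)
    cv2.polylines(im,[np.array([P((x+.025*np.cos(k),y+.025*np.sin(k),.14)) for k in np.linspace(0,6.28,50)])],True,col,1)
    return im
a=draw('scene0',275,200,0,0,.535,.0218,13.8,(0,0,255)); a=draw('scene0',275,200,0,0,.539,.0235,13.8,(255,0,0),a)
b=draw('top0',253,195,0,0,.535,.0218,13.8,(0,0,255)); 
O[:,:400]=a; O[:,400:]=b; cv2.imwrite('pics/c3.png',O)
```

```text
(no output)
```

View pics/c3.png

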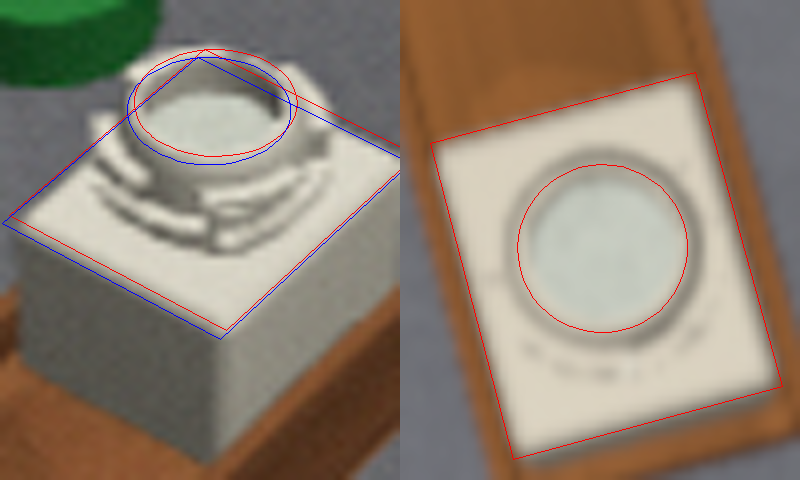

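The overlay puts the canister near (0.536, 0.0225), and the top and scene cameras agree to about 4 mm. That is inside the taper's capture range. I'll shift (+4, −2) mm and go down.

Call:
move_arm:
  plan: [0.08, -0.04, -0.4, 0, 0, 0, 0.08, -0.04, -0.8, 0, 0, 0, 0.08, -0.04, -1.0, 0, 0, 0, 0.08, -0.04, -1.06, 0, 0, 0, 0.08, -0.04, -1.1, 0, 0, 0]

```text
time_s: 5.85
eef_pos: [0.5385, 0.0188, 0.1735]
eef_rot: [0.0, 0.771, 0.637, 0.0]
wrist_force: [-0.2, 0.6, -0.8]
opening: 0.172
grasp_force: 61.0
```

Call:
move_arm:
  plan: [0, 0, -0.03, 0, 0, 0, 0, 0, -0.06, 0, 0, 0]

```text
time_s: 6.1
eef_pos: [0.5387, 0.0191, 0.1711]
eef_rot: [0.001, 0.771, 0.637, 0.0]
wrist_force: [-2.4, -1.1, 9.4]
opening: 0.168
grasp_force: 62.3
```

Call:
move_arm:
  plan: [0, 0, 0, 0, 0, 0, 0, 0, 0, 0, 0, 0, 0, 0, 0, 0, 0, 0]
  grip: 20

```text
time_s: 6.48
eef_pos: [0.538, 0.0194, 0.1699]
eef_rot: [-0.0, 0.771, 0.637, -0.0]
wrist_force: [0.6, -0.7, 0.3]
opening: 0.23
grasp_force: 0.0
```

```bash
cat > lid.py <<'E'
from h import *
from scipy.optimize import least_squares
import sys
a=np.linspace(0,2*np.pi,240)
def ext(c,p,yz=(0,.032)):
    P=np.array([proj(c,(p[0]+.0425*np.cos(k),p[1]+.0425*np.sin(k),p[2]+z)) for z in yz for k in a]); return P.min(0),P.max(0)
s=save('scene',sys.argv[1])
m=cv2.inRange(cv2.cvtColor(s['pixels'],cv2.COLOR_RGB2HSV),(8,60,50),(25,150,255)); m[:, :255]=0; m[225:]=0
k,l,st,ce=cv2.connectedComponentsWithStats(m); b=st[1+st[1:,4].argmax()]
o=np.array([b[0]-.5,b[0]+b[2]-.5,b[1]+b[3]-.5])
print('mask',b)
# fit along the neck axis: unknown z and lateral shift in the image plane (x,y tied)
ax=rot(s)[:,0]; ax=ax/np.linalg.norm(ax)
def f(p):
    q=np.array([.539,.0225,0])+ax*p[0]; q[2]=p[1]; e=ext(s,q); return np.array([e[0][0],e[1][0],e[1][1]])-o
r=least_squares(f,[0,.13]); print('lateral mm',r.x[0]*1e3,'rim z',r.x[1],r.fun.round(1))
ob=ctrl.get_obs(); print(ob['time_s'],ob['eef_pos'].round(4) if hasattr(ob['eef_pos'],'round') else ob['eef_pos'],ob['wrist_force'],ob['opening'],ob['q'][5])
E
python3 lid.py s3
```

```text
mask [ 255    0   64   97 2791]
lateral mm -28.735548629594902 rim z 0.4782970824416417 [ 10.3 -10.3  -0.6]
6.525 [0.538  0.0194 0.1699] [ 0.29590391  0.66488291 -0.0499576 ] 0.2333974300356838 0.005345774764879148
```

```bash
sed -i "s/m\[225:\]=0/m[225:]=0; m[:165]=0; m[:,340:]=0/" lid.py; python3 lid.py s4
python3 - <<'E'
from h import *
w=load('s4')['pixels'][150:270,220:380]; cv2.imwrite('pics/c4.png',cv2.resize(w[:,:,::-1],(800,600),interpolation=cv2.INTER_CUBIC))
E
```

```text
mask [283 194  35  31 798]
lateral mm -1.2265786329090411 rim z 0.14113632417127633 [-0.2  0.2  0. ]
6.575 [0.538  0.0194 0.1699] [ 0.36357317 -0.20650898  0.37887702] 0.2325609728337834 0.00535144973298746
```

View pics/c4.png

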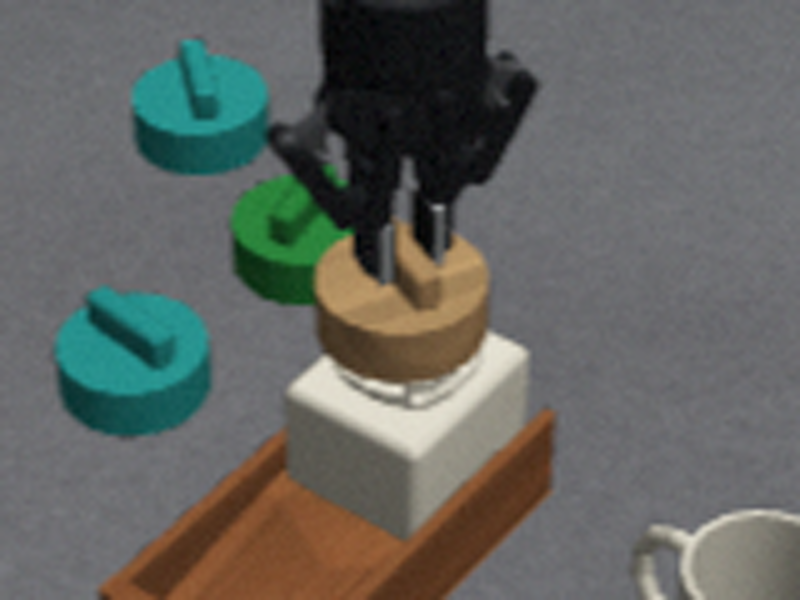

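The lid sits level on the neck with the fingers straddling the bar. Now I'll turn it back anticlockwise in steps.

Call:
move_arm:
  plan: [0, 0.04, 0, 0, 0, 0.15, 0, 0.04, 0, 0, 0, 0.3, 0, 0.04, 0, 0, 0, 0.4, 0, 0.04, 0, 0, 0, 0.4]

```text
time_s: 7.08
eef_pos: [0.538, 0.0214, 0.1698]
eef_rot: [-0.0, 0.629, 0.777, -0.0]
wrist_force: [-0.5, -0.4, -0.0]
opening: 0.233
grasp_force: 0.0
```

```bash
python3 lid.py s5
```

```text
mask [283 196  35  29 769]
lateral mm -1.2265786329090411 rim z 0.14113632417127633 [-0.2  0.2  0. ]
7.125 [0.538  0.0214 0.1699] [ 0.22649933 -0.59084956 -0.23074861] 0.23284201436340432 -0.3887812332469282
```

Call:
move_arm:
  plan: [0, 0, 0, 0, 0, 0.15, 0, 0, 0, 0, 0, 0.3, 0, 0, 0, 0, 0, 0.3]

```text
time_s: 7.5
eef_pos: [0.538, 0.0214, 0.1699]
eef_rot: [-0.0, 0.507, 0.862, -0.0]
wrist_force: [0.9, 0.1, -0.3]
opening: 0.236
grasp_force: 0.0
```

```bash
python3 lid.py s6
```

```text
mask [285 198  35  27 730]
lateral mm 3.577248326374675 rim z 0.14103667792575122 [-0.2  0.2  0. ]
7.55 [0.538  0.0213 0.1699] [ 0.10828823 -0.68227217  0.62697625] 0.23529626341862017 -0.6865920506200804
```

```bash
sed -i "s/m\[225:\]=0/m[250:]=0/; s/s=save('scene',sys.argv\[1\])/s=load(sys.argv[1]) if len(sys.argv)>2 else save('scene',sys.argv[1])/" lid.py; for i in s4 s5 s6; do python3 lid.py $i x|head -2; done
```

```text
mask [283 194  35  33 817]
lateral mm -1.2045976282937234 rim z 0.1346838145669751 [-0.1  0.1  0. ]
mask [283 196  35  31 792]
lateral mm -1.2045976282937234 rim z 0.1346838145669751 [-0.1  0.1  0. ]
mask [285 198  35  33 853]
lateral mm 3.695465334160808 rim z 0.12153775493616545 [-0.  0.  0.]
```

Run:
```python
from h import *
g=lambda n:cv2.cvtColor(load(n)['pixels'],cv2.COLOR_RGB2GRAY)
A=g('s4'); T=A[236:256,276:326]
for n in ('scene0','s4','s5','s6'):
    B=g(n); r=cv2.matchTemplate(B[228:264,268:334],T,cv2.TM_CCOEFF_NORMED); _,v,_,p=cv2.minMaxLoc(r); print(n,v,p)
s=load('s6')
for d in ((.01,0,0),(0,.01,0),(0,0,.01)): print(d,proj(s,np.array([.537,.022,.1])+d)-proj(s,(.537,.022,.1)))
a,b=[cv2.resize(load(n)['pixels'][165:275,250:345,::-1],(400,463),interpolation=cv2.INTER_CUBIC) for n in ('s4','s6')]
cv2.imwrite('pics/c5.png',np.hstack([a,b]))
```

```text
scene0 0.9972038865089417 (8, 8)
s4 1.0 (8, 8)
s5 0.9975108504295349 (8, 8)
s6 0.9974194169044495 (8, 8)
(0.01, 0, 0) [-3.10794667  1.6951081 ]
(0, 0.01, 0) [2.5397168  2.10566029]
(0, 0, 0.01) [ 0.0180352  -2.96829005]
```

View pics/c5.png

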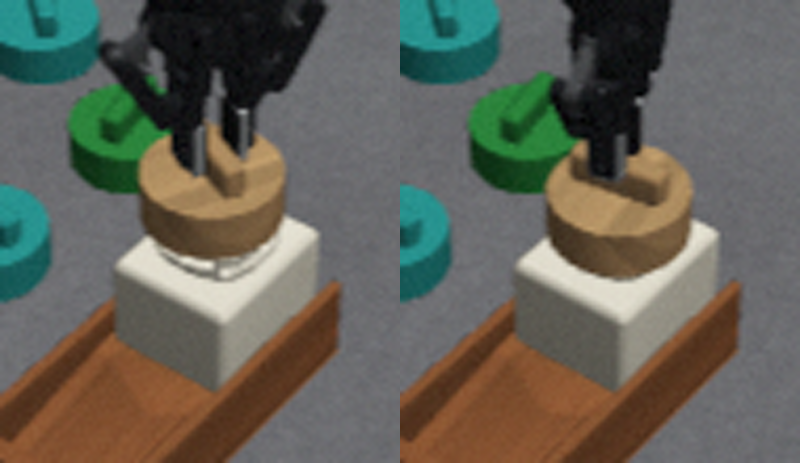

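The left half shows the lid riding on the ridges. The right half shows it dropped into the thread start, level and centred, with the canister unmoved. I'll lower the fingers on the bar and turn clockwise.

Call:
move_arm:
  plan: [0, 0.02, -0.14, 0, 0, 0, 0, 0.02, -0.28, 0, 0, 0, 0, 0.02, -0.28, 0, 0, 0]

```text
time_s: 7.92
eef_pos: [0.5373, 0.0225, 0.1548]
eef_rot: [-0.001, 0.506, 0.862, -0.0]
wrist_force: [-0.1, 0.3, -0.6]
opening: 0.235
grasp_force: 0.0
```

Call:
move_arm:
  plan: [0, 0, 0, 0, 0, -0.14, 0, 0, 0, 0, 0, -0.28, 0, 0, 0, 0, 0, -0.42, 0, 0, 0, 0, 0, -0.56, 0, 0, 0, 0, 0, -0.7, 0, 0, 0, 0, 0, -0.8, 0, 0, 0, 0, 0, -0.8]

```text
time_s: 8.8
eef_pos: [0.538, 0.0224, 0.1559]
eef_rot: [-0.0, 0.802, 0.598, -0.0]
wrist_force: [0.2, -0.7, -0.2]
opening: 0.235
grasp_force: 0.0
```

```bash
python3 lid.py s7; python3 -c "
from bench import ctrl;print(ctrl.get_obs()['torque'])"
```

```text
mask [284 198  35  34 832]
lateral mm 1.2832275450808874 rim z 0.11829708010331595 [ 0. -0. -0.]
8.85 [0.5381 0.0224 0.1559] [0.76883555 1.48035412 0.19217609] 0.2338190521238144 0.10924191021474074
[-0.05458765  0.0002743  -0.02616885]
```

Call:
move_arm:
  plan: [0, 0, 0, 0, 0, -0.13, 0, 0, 0, 0, 0, -0.26, 0, 0, 0, 0, 0, -0.35, 0, 0, 0, 0, 0, -0.35]

```text
time_s: 9.35
eef_pos: [0.5381, 0.0224, 0.1559]
eef_rot: [0.0, 0.893, 0.45, 0.0]
wrist_force: [0.6, 0.6, 1.0]
opening: 0.237
grasp_force: 0.0
```

```bash
python3 lid.py s8; python3 -c "
from bench import ctrl;print(ctrl.get_obs()['torque'])"
```

```text
mask [284 198  35  35 864]
lateral mm 1.298862052891809 rim z 0.114994075839931 [ 0.1 -0.1 -0. ]
9.4 [0.5381 0.0224 0.156 ] [-0.3975224   0.30281318  0.04469219] 0.23337343131771868 0.4579716908183857
[-0.0281247   0.02960725  0.03861562]
```

Call:
move_arm:
  plan: [0, 0, 0, 0, 0, -0.1, 0, 0, 0, 0, 0, -0.2, 0, 0, 0, 0, 0, -0.2]

```text
time_s: 9.78
eef_pos: [0.5377, 0.0222, 0.156]
eef_rot: [0.0, 0.933, 0.359, -0.001]
wrist_force: [-2.4, -1.0, 1.9]
opening: 0.236
grasp_force: 15.5
```

```bash
python3 lid.py s9; python3 -c "
from bench import ctrl;print(ctrl.get_obs()['torque'])"
```

```text
mask [284 197  35  36 858]
lateral mm 1.298862052891809 rim z 0.114994075839931 [ 0.1 -0.1 -0. ]
9.825 [0.5377 0.0222 0.156 ] [-3.65967682 -0.97544164  2.19907126] 0.23711617769805268 0.6569087904712051
[-0.23969891  0.47327747  0.55006877]
```

Call:
move_arm:
  plan: [0, 0, 0, 0, 0, -0.06, 0, 0, 0, 0, 0, -0.1, 0, 0, 0, 0, 0, -0.1]

```text
time_s: 10.2
eef_pos: [0.5379, 0.022, 0.1561]
eef_rot: [0.0, 0.95, 0.312, -0.0]
wrist_force: [-2.6, -1.6, 3.8]
opening: 0.237
grasp_force: 41.7
```

```bash
python3 lid.py s10; python3 -c "
from bench import ctrl;print(ctrl.get_obs()['torque'])"
```

```text
mask [284 197  35  35 851]
lateral mm 1.2832275450808874 rim z 0.11829708010331595 [ 0. -0. -0.]
10.25 [0.5379 0.0221 0.1561] [-4.3989785  -2.80005376  3.89810769] 0.23701950129527719 0.75767213568413
[-0.41170104  0.60245418  1.00699427]
```

The lid is at the hard stop: the torque rose to 1.0 N m and it sank about 6 mm. I'll ease off, open and lift clear.

Call:
move_arm:
  plan: [0, 0, 0, 0, 0, 0.1, 0, 0, 0, 0, 0, 0.1]

```text
time_s: 10.5
eef_pos: [0.5383, 0.0226, 0.156]
eef_rot: [-0.0, 0.934, 0.357, 0.0]
wrist_force: [-1.4, -0.1, 0.8]
opening: 0.233
grasp_force: 10.8
```

Call:
move_arm:
  plan: [0, 0, 0, 0, 0, 0, 0, 0, 0.1, 0, 0, 0, 0, 0, 0.6, 0, 0, 0, 0, 0, 1.4, 0, 0, 0, 0, 0, 1.6, 0, 0, 0]
  grip: 40

```text
time_s: 11.12
eef_pos: [0.5398, 0.0221, 0.2391]
eef_rot: [0.001, 0.934, 0.357, 0.002]
wrist_force: [0.0, -0.7, 0.7]
opening: 0.471
grasp_force: 0.0
```

```bash
python3 lid.py s11
python3 - <<'E'
from h import *
s=load('s11'); w=save('wrist','w11'); print(ctrl.get_obs()['q'],ctrl.get_obs()['eef_rot'])
a=cv2.resize(s['pixels'][165:275,250:345,::-1],(400,463),interpolation=cv2.INTER_CUBIC); b=cv2.resize(w['pixels'][:,:,::-1],(400,463)); cv2.imwrite('pics/c6.png',np.hstack([a,b]))
E
```

```text
mask [284 197  35  35 940]
lateral mm 1.2832275450808874 rim z 0.11829708010331595 [ 0. -0. -0.]
11.175 [0.5396 0.0222 0.239 ] [0.55348005 0.56005702 0.92654315] 0.4716337374698123 0.6614284933948701
[-1.78968469e-01  9.37707189e-02  1.69266518e+00  1.20445620e-04
  1.35230083e+00  6.61313055e-01] [6.89022634e-04 9.34035530e-01 3.57177249e-01 1.25211109e-03]
```

View pics/c6.png

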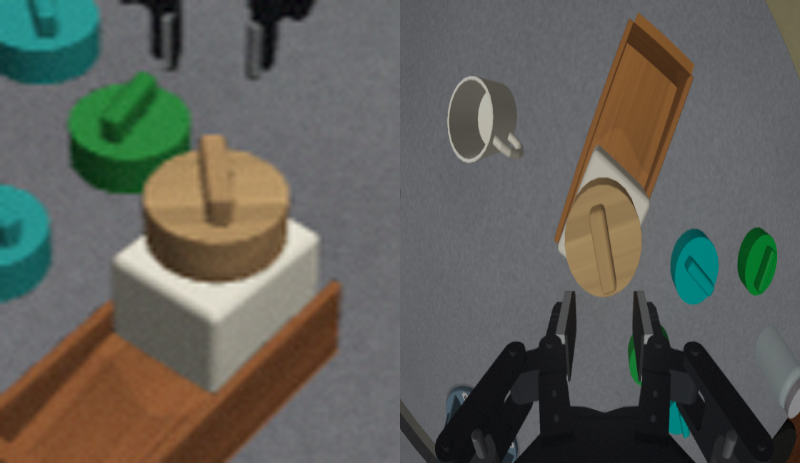

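The lid is fitted and the canister is still on the landing. Next I'll work out the tilted pushing pose behind the canister.

Run:
```python
from h import *
u=np.array([np.cos(np.radians(13.8)),np.sin(np.radians(13.8)),0]); ax=np.cross([0,0,-1],u)
o=ctrl.get_obs(); q=np.array(o['eef_rot']); R0=R.from_quat(q[[1,2,3,0]])
y=R0.as_matrix()[:,1]; yaw=np.degrees(np.arctan2(y[1],y[0])); print(yaw)
Rt=R.from_rotvec(ax*.7)*R.from_euler('z',-76.2-yaw,degrees=True); print('rv',Rt.as_rotvec(), (Rt*R0).as_matrix().round(2))
A=np.array([.537,.0223,0])-.1*u; A[2]=.2; print('shift',(A-o['eef_pos'])/.05, 'u',u)
```

```text
-48.146186568769394
rv [ 0.32993791 -0.62507123 -0.46931572] [[ 0.74  0.24  0.63]
 [ 0.18 -0.97  0.15]
 [ 0.65  0.   -0.76]]
shift [-1.97831012 -0.47664076 -0.74335338] u [0.97113428 0.23853346 0.        ]
```

Call:
move_arm:
  plan: [-0.7, -0.2, 0, 0.06, -0.11, -0.08, -1.4, -0.35, 0, 0.12, -0.22, -0.17, -1.98, -0.48, 0, 0.18, -0.33, -0.25, -1.98, -0.48, -0.3, 0.24, -0.45, -0.34, -1.98, -0.48, -0.74, 0.29, -0.55, -0.42, -1.98, -0.48, -0.74, 0.33, -0.625, -0.469, -1.98, -0.48, -0.74, 0.33, -0.625, -0.469, -1.98, -0.48, -0.74, 0.33, -0.625, -0.469]
  grip: 0

```text
time_s: 12.22
eef_pos: [0.4392, -0.002, 0.1991]
eef_rot: [-0.041, 0.933, 0.113, 0.34]
wrist_force: [0.1, 0.3, -0.4]
opening: 0.001
grasp_force: 0.0
```

Run:
```python
from bench import ctrl
o=ctrl.get_obs(); print(o['q'],o['eef_pos'],o['eef_rot'],o['wrist_force'])
```

```text
[-0.70985252 -0.61953598  2.47570876  0.69366132  0.95895071  0.30395055] [ 0.43919951 -0.0020213   0.19910609] [-0.04084295  0.93272832  0.11335675  0.33985288] [ 0.07754398  0.32047989 -0.42541786]
```

Call:
move_arm:
  plan: [0, 0, -0.8, 0, 0, 0, 0, 0, -1.6, 0, 0, 0, 0, 0, -2.2, 0, 0, 0, 0, 0, -2.5, 0, 0, 0, 0, 0, -2.5, 0, 0, 0]

```text
time_s: 12.85
eef_pos: [0.4389, -0.0009, 0.0729]
eef_rot: [-0.043, 0.933, 0.113, 0.339]
wrist_force: [-0.2, 0.8, -0.0]
opening: -0.001
grasp_force: 0.0
```

Run:
```python
from bench import ctrl
o=ctrl.get_obs(); print(o['q'],o['eef_pos'],o['eef_rot'],o['wrist_force'])
```

```text
[-0.70892434 -0.19680263  2.55809907  1.08658209  0.63401035 -0.24295977] [ 0.43886612 -0.00094376  0.07287258] [-0.04269658  0.93296334  0.1134446   0.33894944] [-0.23319285  0.8034114  -0.02947143]
```

Call:
move_arm:
  plan: [0.388, 0.095, 0, 0, 0, 0, 0.68, 0.167, 0, 0, 0, 0, 0.835, 0.205, 0, 0, 0, 0, 0.971, 0.239, 0, 0, 0, 0, 1.107, 0.272, 0, 0, 0, 0, 1.243, 0.305, 0, 0, 0, 0, 1.379, 0.339, 0, 0, 0, 0, 1.515, 0.372, 0, 0, 0, 0, 1.651, 0.405, 0, 0, 0, 0, 1.748, 0.429, 0, 0, 0, 0]

```text
time_s: 14.1
eef_pos: [0.5268, 0.0195, 0.0746]
eef_rot: [-0.041, 0.932, 0.113, 0.341]
wrist_force: [-9.0, -3.9, 6.4]
opening: -0.0
grasp_force: 4.6
```

```bash
python3 lid.py s12
```

```text
mask [273 207  36  36 996]
lateral mm -24.602274071925745 rim z 0.08193883423565365 [ 0.9 -0.9 -0.1]
14.15 [0.5273 0.0196 0.0748] [-2.10304808 -1.15603613  0.65051555] -6.317934266512628e-06 -0.15154948945003185
```

Call:
move_arm:
  plan: [0.097, 0.024, 0, 0, 0, 0, 0.194, 0.048, 0, 0, 0, 0, 0.291, 0.072, 0, 0, 0, 0, 0.388, 0.095, 0, 0, 0, 0, 0.486, 0.119, 0, 0, 0, 0, 0.583, 0.143, 0, 0, 0, 0, 0.68, 0.167, 0, 0, 0, 0, 0.777, 0.191, 0, 0, 0, 0, 0.874, 0.215, 0, 0, 0, 0, 0.971, 0.239, 0, 0, 0, 0]

```text
time_s: 15.4
eef_pos: [0.5753, 0.0319, 0.0739]
eef_rot: [-0.041, 0.933, 0.113, 0.34]
wrist_force: [-2.9, -0.8, -1.3]
opening: -0.001
grasp_force: 1.1
```

```bash
python3 lid.py s13
python3 - <<'E'
from h import *
a=cv2.resize(load('s13')['pixels'][165:300,230:345,::-1],(510,600),interpolation=cv2.INTER_CUBIC); cv2.imwrite('pics/c7.png',a)
E
```

```text
mask [256 223  38  27 842]
lateral mm -65.21741794288383 rim z 0.05864640508272725 [ 2.  -2.1 -0.1]
15.45 [0.5759 0.0318 0.0742] [-1.10865779 -1.1552341  -1.08994457] 0.003949760448575238 -0.06675187364031393
```

View pics/c7.png

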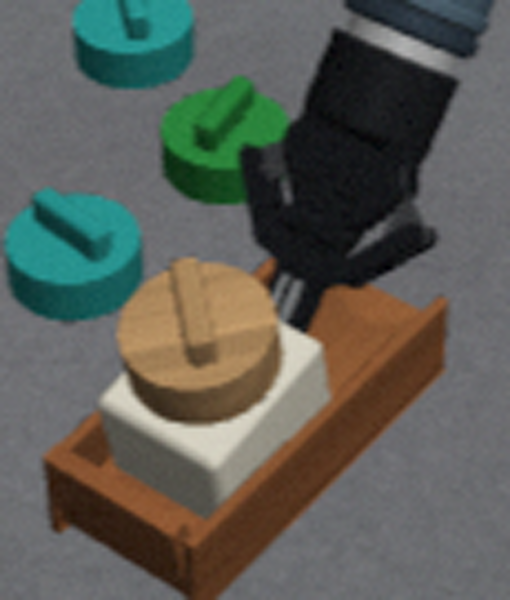

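The canister is tilted on the slope with the lid on, about 20 mm short of the stop.

Call:
move_arm:
  plan: [0.078, 0.019, 0, 0, 0, 0, 0.155, 0.038, 0, 0, 0, 0, 0.233, 0.057, 0, 0, 0, 0, 0.29, 0.072, 0, 0, 0, 0, 0.34, 0.084, 0, 0, 0, 0]

```text
time_s: 16.08
eef_pos: [0.5921, 0.036, 0.0739]
eef_rot: [-0.041, 0.933, 0.113, 0.34]
wrist_force: [-2.4, -0.1, -1.6]
opening: -0.001
grasp_force: 0.9
```

Call:
move_arm:
  plan: [0.04, 0.01, 0, 0, 0, 0, 0.08, 0.02, 0, 0, 0, 0]

```text
time_s: 16.32
eef_pos: [0.596, 0.037, 0.0739]
eef_rot: [-0.041, 0.933, 0.113, 0.34]
wrist_force: [-1.9, -0.6, -0.9]
opening: 0.001
grasp_force: 1.1
```

Call:
move_arm:
  plan: [0.03, 0.007, 0, 0, 0, 0, 0.06, 0.015, 0, 0, 0, 0]

```text
time_s: 16.58
eef_pos: [0.599, 0.0377, 0.0739]
eef_rot: [-0.041, 0.933, 0.113, 0.34]
wrist_force: [-1.9, -0.0, -1.0]
opening: 0.006
grasp_force: 0.9
```

Call:
move_arm:
  plan: [0.04, 0.01, 0, 0, 0, 0, 0.08, 0.02, 0, 0, 0, 0]

```text
time_s: 16.82
eef_pos: [0.601, 0.0385, 0.0732]
eef_rot: [-0.041, 0.933, 0.113, 0.339]
wrist_force: [-55.8, -15.4, 40.1]
opening: -0.001
grasp_force: 31.0
```

Call:
move_arm:
  plan: [0.03, 0.007, 0, 0, 0, 0, 0.06, 0.015, 0, 0, 0, 0]

```text
time_s: 17.08
eef_pos: [0.6014, 0.0387, 0.0729]
eef_rot: [-0.04, 0.933, 0.113, 0.339]
wrist_force: [-92.4, -23.9, 70.5]
opening: -0.002
grasp_force: 53.2
```

```bash
python3 lid.py s14
python3 - <<'E'
from h import *
s=load('s14')
# predicted lid silhouette if canister at rack x=d on the slope
u=np.array([.9711,.2385,0]); v=np.array([-.2385,.9711,0]); C=np.array([.539,.0235,0]); t=np.radians(10)
for d in (.095,.103,.111):
    o=C+u*d+[0,0,.04-(d-.052)*np.tan(t)]; n=np.array([0,0,1])*np.cos(t)+u*np.sin(t); x=u*np.cos(t)-np.array([0,0,1])*np.sin(t)
    P=np.array([proj(s,o+n*(.0725+z)+.0425*(np.cos(k)*x+np.sin(k)*v)) for z in (0,.032) for k in np.linspace(0,6.28,100)]); print(d,P.min(0),P.max(0))
E
```

```text
mask [255 229  32  21 539]
lateral mm -75.31679159443121 rim z 0.05818438544061376 [-1.   1.   0.1]
17.125 [0.6013 0.0386 0.073 ] [-79.81720611 -21.06885899  59.85357946] -0.0003490145244152067 0.0018363233874233416
0.095 [253.25766318 226.17057585] [291.10362501 263.37595557]
0.103 [251.02604422 228.42537858] [289.02261128 265.81181929]
0.111 [248.7799769  230.69448718] [286.92830679 268.26355204]
```

The canister hit the stop hard. I'll back off now, along the rack and then up.

Call:
move_arm:
  plan: [-0.1, -0.025, 0, 0, 0, 0, -0.3, -0.07, 0.0, 0, 0, 0, -0.7, -0.17, 0.1, 0, 0, 0, -1.3, -0.32, 0.5, 0, 0, 0, -1.6, -0.4, 1.2, 0, 0, 0, -1.6, -0.4, 2.0, 0, 0, 0, -1.6, -0.4, 2.6, 0, 0, 0, -1.6, -0.4, 2.6, 0, 0, 0]

```text
time_s: 18.12
eef_pos: [0.5278, 0.0186, 0.2077]
eef_rot: [-0.039, 0.931, 0.114, 0.343]
wrist_force: [0.1, 0.7, -0.4]
opening: -0.001
grasp_force: 0.0
```

```bash
sed -i 's/m\[250:\]=0/m[275:]=0/' lid.py; python3 lid.py s15
python3 - <<'E'
from h import *
c=save('top','t15')
m=cv2.inRange(cv2.cvtColor(c['pixels'],cv2.COLOR_RGB2HSV),(10,50,60),(25,150,255)); m[:,:235]=0;m[:,325:]=0;m[:140]=0;m[262:]=0
k,l,st,ce=cv2.connectedComponentsWithStats(m); b=st[1+st[1:,4].argmax()]; print('top lid',b)
u=np.array([.9711,.2385,0]); v=np.array([-.2385,.9711,0]); t=np.radians(10)
for C in ((.535,.0218,0),):
  for d in (.095,.103,.111):
    o=np.array(C)+u*d+[0,0,.04-(d-.052)*np.tan(t)]; n=np.array([0,0,1])*np.cos(t)+u*np.sin(t); x=u*np.cos(t)-np.array([0,0,1])*np.sin(t)
    P=np.array([proj(c,o+n*(.0725+z)+.0425*(np.cos(k)*x+np.sin(k)*v)) for z in (0,.032) for k in np.linspace(0,6.28,100)]); print(d,P.min(0),P.max(0))
E
```

```text
mask [ 255  230   35   38 1030]
lateral mm -73.78106267809504 rim z -0.0071497610425218265 [ 1.1 -1.1 -0.1]
18.175 [0.5267 0.0192 0.2054] [-0.49638979 -0.59286013  0.47295785] 0.0009097455607600184 0.4415038077509036
top lid [ 242  158   59   85 1501]
0.095 [248.21730423 164.96494944] [284.12463566 202.21957731]
0.103 [247.44717813 162.06793671] [283.28636496 199.23881423]
0.111 [246.68082305 159.1849552 ] [282.45210362 196.27245577]
```

Run:
```python
from h import *
from scipy.optimize import least_squares
K=np.linspace(0,2*np.pi,200); u=np.array([.9711,.2385,0]); v=np.array([-.2385,.9711,0]); Z=np.array([0,0,1])
def cont(c,y0,y1):
    m=cv2.inRange(cv2.cvtColor(c['pixels'],cv2.COLOR_RGB2HSV),(8,60,50),(25,155,255)); m[:y0]=0; m[y1:]=0; m[:,:235]=0; m[:,340:]=0
    m=cv2.morphologyEx(m,cv2.MORPH_OPEN,np.ones((3,3)))
    k,l,st,ce=cv2.connectedComponentsWithStats(m); i=1+st[1:,4].argmax(); p=np.argwhere(l==i)[:,::-1].astype(np.float32); print(st[i]); return cv2.convexHull(p)[:,0]
def model(c,C,d,z0,t):
    o=np.array([*C,0])+u*d+[0,0,z0]; n=Z*np.cos(t)+u*np.sin(t); x=u*np.cos(t)-Z*np.sin(t)
    bar=[o+n*(.0725+h)+.03*i*b for h in (.054,) for i in (1,-1) for b in [v*.97]]
    P=np.array([proj(c,o+n*(.0725+z)+.0425*(np.cos(k)*x+np.sin(k)*v)) for z in (0,.032) for k in K]); return cv2.convexHull(P.astype(np.float32))
sd=lambda h,pts:np.array([cv2.pointPolygonTest(h,(float(a),float(b)),True) for a,b in pts])
A=load('s11'); B=load('s15'); ca=cont(A,165,250); cb=cont(B,205,285)
# ignore upper hull points (grip bar)
ca=ca[ca[:,1]>ca[:,1].min()+9]; cb=cb[cb[:,1]>cb[:,1].min()+9]
r=least_squares(lambda p:sd(model(A,p,0,.04,0),ca)-.3,[.538,.023],diff_step=1e-3); print('C',r.x,r.fun.round(1))
f=lambda p:sd(model(B,r.x,p[0],.04-(p[0]-.052)*np.tan(.1745),p[1]),cb)-.3
for d in (.095,.1,.105,.108,.111,.115,.12): print(d,np.sqrt(np.mean(f([d,.1745])**2)))
q=least_squares(f,[.11,.17],diff_step=1e-2); print(q.x,q.fun.round(1))
```

```text
[284 197  35  35 939]
[ 250  230   37   38 1118]
C [0.53440403 0.01882716] [-0.1  0.5  0.2 -0.  -0.  -0.2 -0.2 -0.  -0.   0.2  0.3 -0.  -0.1  0.2
  0.1 -0.1]
0.095 5.975877515306606
0.1 4.433865060945394
0.105 2.9025977461406227
0.108 2.0028483563604595
0.111 1.1581747369908608
0.115 0.6882249607344961
0.12 1.9125753495424482
[0.10700359 0.25557493] [-0.9 -0.6 -0.7 -0.8 -0.4 -0.1 -0.3 -0.4 -0.1  0.3  0.8 -1.2  0.2]
```

Run:
```python
from h import *
u=np.array([.9711,.2385,0]); v=np.array([-.2385,.9711,0]); Z=np.array([0,0,1]); C=np.array([.5365,.0215,0])
A=load('s13'); save('scene','s16'); B=load('s16')
g=lambda c:cv2.cvtColor(c['pixels'],cv2.COLOR_RGB2GRAY)
def pts(c,d,t):
    o=C+u*d+Z*(.04-(d-.052)*np.tan(.1745)); n=Z*np.cos(t)+u*np.sin(t); x=u*np.cos(t)-Z*np.sin(t)
    # tilt about front lower edge for t != slope
    if t!=.1745:
        n0=Z*np.cos(.1745)+u*np.sin(.1745); x0=u*np.cos(.1745)-Z*np.sin(.1745); o=o+x0*.05-x*.05
    L=[n*h+.04*(np.cos(k)*x+np.sin(k)*v) for h in (.08,.1045) for k in np.linspace(0,6,9)]
    L+=[n*.066+a*x+b*v for a in (.05,-.05) for b in (.042,-.042)]+[n*.04+a*x+.042*v for a in (.05,-.05)]
    return np.array([proj(c,o+p) for p in L]).astype(np.float32)
m=np.zeros(g(A).shape,np.uint8); h=cv2.convexHull(pts(A,.091,.1745))[:,0].astype(int); cv2.fillConvexPoly(m,h,255)
m[:, 298:]=0
W=np.float32([[1,0,-5],[0,1,5]])
cc,W=cv2.findTransformECC(g(A),g(B),W,cv2.MOTION_AFFINE,(3,300,1e-6),m,3); print('obs',cc,W.round(3).tolist())
ctr=np.array([274,245,1]); print('shift at centre',W@ctr-ctr[:2])
for d,t in ((.107,.1745),(.111,.1745),(.114,.1745),(.111,.23),(.111,.26),(.111,.12)):
    M,_=cv2.estimateAffine2D(pts(A,.091,.1745),pts(B,d,t),method=cv2.LMEDS); print(d,t,M.round(3).tolist(),(M@ctr-ctr[:2]).round(2))
```

```text
obs 0.9545995292993941 [[1.0269999504089355, 0.03099999949336052, -21.76799964904785], [-0.019999999552965164, 1.0180000066757202, 8.291999816894531]]
shift at centre [-6.8799916   7.38902896]
0.107 0.1745 [[1.007, -0.004, -5.3], [-0.001, 1.01, 2.317]] [-4.29  4.69]
0.111 0.1745 [[1.009, -0.005, -6.634], [-0.001, 1.013, 2.899]] [-5.38  5.87]
0.114 0.1745 [[1.01, -0.005, -7.637], [-0.001, 1.015, 3.336]] [-6.19  6.75]
0.111 0.23 [[1.013, 0.013, -13.49], [-0.029, 1.031, 7.003]] [-6.79  6.6 ]
0.111 0.26 [[1.014, 0.023, -17.209], [-0.043, 1.039, 9.403]] [-7.57  7.04]
0.111 0.12 [[1.003, -0.02, 0.05], [0.027, 0.994, -0.699]] [-4.02  5.25]
```

```bash
cat > fit.py <<'E'
from h import *
from scipy.optimize import minimize
u=np.array([.9711,.2385,0]); v=np.array([-.2385,.9711,0]); Z=np.array([0,0,1]); S=6
def crop(c,u0,v0,w,h):
    im=cv2.resize(c['pixels'][v0:v0+h,u0:u0+w],None,fx=S,fy=S,interpolation=cv2.INTER_CUBIC)
    hs=cv2.cvtColor(im,cv2.COLOR_RGB2HSV); f=im.astype(int); warm=f[:,:,0]-f[:,:,2]
    lid=cv2.inRange(hs,(8,80,50),(25,152,255))>0; rack=(hs[:,:,1]>152)&(hs[:,:,0]<25)
    body=(warm>6)&(hs[:,:,1]<80)&(~lid)&(~rack)
    return lid,body,rack
def render(c,box,o,t):
    u0,v0,w,h=box; n=Z*np.cos(t)+u*np.sin(t); x=u*np.cos(t)-Z*np.sin(t)
    P=lambda L:cv2.convexHull((np.array([(proj(c,o+p)-[u0,v0]+.5)*S-.5 for p in L])).astype(np.int32))
    K=np.linspace(0,6.283,40)
    B=np.zeros((h*S,w*S),np.uint8); L=B.copy()
    cv2.fillConvexPoly(B,P([n*q+a*x+b*v for q in (0,.066) for a in (.0495,-.0495) for b in (.0415,-.0415)]),1)
    cv2.fillConvexPoly(L,P([n*q+.0425*(np.cos(k)*x+np.sin(k)*v) for q in (.0725,.1045) for k in K]),1)
    return L>0,(B>0)&(L==0)
def cost(c,box,cl,o,t):
    L,B=render(c,box,o,t); l,b,r=cl; lb=l.copy()
    return (((L&~l)).sum()*1.0+(B&~b&~r&~l).sum()+(b&~B&~L).sum()+(l&B).sum())/S**2
def fit(fn,box,make,p0,step):
    c=load(fn); cl=crop(c,*box); f=lambda p:cost(c,box,cl,*make(p))
    return min((minimize(f,q,method='Nelder-Mead',options=dict(initial_simplex=np.array([q]+[q+np.eye(len(q))[i]*step[i] for i in range(len(q))]))) for q in (np.array(p0),np.array(p0)+np.array(step)*.5)),key=lambda r:r.fun)
if __name__=='__main__':
    b1=(270,180,70,85); r=fit('s11',b1,lambda p:(np.array([p[0],p[1],.04]),p[2]),[.537,.021,0],[.004,.004,.06]); print('s11',r.x,r.fun)
    C=np.array([r.x[0],r.x[1],0]); mk=lambda p:(C+u*p[0]+Z*(.04-(p[0]-.052)*np.tan(.1745)),p[1])
    for fn in ('s13','s15','s16'):
        q=fit(fn,(236,205,75,95),mk,[.105,.17],[-.008,.05]); print(fn,q.x,q.fun)
        c=load(fn); cl=crop(c,236,205,75,95); print([round(min(cost(c,(236,205,75,95),cl,*mk((d,t))) for d in np.arange(.08,.125,.002)),1) for t in (.1,.1745,.21,.25,.3)])
E
python3 fit.py
```

```text
s11 [ 0.54138634  0.02233562 -0.0799932 ] 198.5
s13 [0.08570586 0.14384958] 257.94444444444446
[np.float64(269.8), np.float64(260.4), np.float64(250.7), np.float64(302.4), np.float64(388.0)]
s15 [0.09737393 0.28843426] 255.11111111111111
[np.float64(276.2), np.float64(267.2), np.float64(264.2), np.float64(262.6), np.float64(259.0)]
s16 [0.10124632 0.2413708 ] 256.5833333333333
[np.float64(272.5), np.float64(263.8), np.float64(262.6), np.float64(260.4), np.float64(256.4)]
```

```bash
python3 -c "
from h import *
save('wrist','wA')"
```

Call:
move_arm:
  plan: [0, -1.0, 0.2, -0.03, 0.13, 0, 0.2, -2.0, 0.2, -0.06, 0.26, 0, 0.6, -2.8, 0.2, -0.1, 0.4, 0, 1.2, -2.8, 0.2, -0.13, 0.54, 0, 1.46, -2.8, 0.2, -0.167, 0.68, 0, 1.46, -2.8, 0, -0.167, 0.68, 0, 1.46, -2.8, 0, -0.167, 0.68, 0]

```text
time_s: 19.2
eef_pos: [0.5971, -0.1195, 0.2005]
eef_rot: [-0.002, 0.993, 0.121, -0.002]
wrist_force: [0.1, 0.1, 0.2]
opening: -0.003
grasp_force: 0.0
```

```bash
python3 -c "
from h import *
c=save('wrist','wB'); print(ctrl.get_obs()['eef_pos'],c['origin'],proj(c,(.667,.0535,.15),True))
c=load('wA'); print(c['origin'],proj(c,(.667,.0535,.15),True))"
```

```text
[ 0.59716987 -0.11991788  0.20175794] [ 0.67696309 -0.10058051  0.34374946] [65.25610586 85.0855155 ]
[0.49685913 0.01246506 0.36602364] [286.7067103  114.17419417]
```

```bash
cat > lf.py <<'E'
from h import *
from scipy.optimize import least_squares
import sys
u=np.array([.9711,.2385,0]); v=np.array([-.2385,.9711,0]); Z=np.array([0,0,1]); K=np.linspace(0,2*np.pi,120)
def obs(c,guess):
    m=cv2.inRange(cv2.cvtColor(c['pixels'],cv2.COLOR_RGB2HSV),(8,70,50),(25,150,255)); m=cv2.morphologyEx(m,cv2.MORPH_OPEN,np.ones((5,5)))
    k,l,st,ce=cv2.connectedComponentsWithStats(m); i=1+np.argmin(np.hypot(*(ce[1:]-guess).T)-1e3*(st[1:,4]>800)); print(st[i],ce[i].round())
    return cv2.convexHull(np.argwhere(l==i)[:,::-1].astype(np.int32))[:,0].astype(float)
def hull(c,p):
    Rm=R.from_rotvec(v*p[3]+u*p[4]); o=p[:3]; M=Rm.as_matrix(); n=M@Z
    a=M@np.array([np.cos(p[5]),np.sin(p[5]),0]); b=np.cross(n,a)
    L=[o+n*h+M@(.0425*np.array([np.cos(k),np.sin(k),0])) for h in (0,.032) for k in K]+[o+n*.054+i*.03*a+j*.008*b for i in (1,-1) for j in (1,-1)]
    return cv2.convexHull(np.array([proj(c,q,True) for q in L]).astype(np.float32))
def res(p,V): return np.concatenate([[cv2.pointPolygonTest(h,tuple(map(float,q)),True)-.5 for q in pts] for c,pts in V for h in (hull(c,p),)])
V=[]
for f in sys.argv[1:]:
    c=load(f); V.append((c,obs(c,proj(c,(.66,.052,.13),True))))
p0=np.array([.66,.052,.10,.17,0,1.85])
r=least_squares(res,p0,args=(V,),diff_step=1e-2,x_scale=[.01,.01,.01,.1,.1,.3],loss='soft_l1'); p=r.x
n=R.from_rotvec(v*p[3]+u*p[4]).as_matrix()@Z; org=p[:3]-.0725*n
print('lid',p.round(4),'rms',np.sqrt(np.mean(r.fun**2)),'tilt',np.arccos(n[2]))
d=org-np.array([.5368,.0212,0]); print('canister rack xyz',d@u,d@v,org[2])
E
python3 lf.py wA wB; python3 lf.py wB
```

```text
[ 238   94   95   93 6945] [285. 141.]
[  37   36  105  111 9291] [88. 92.]
lid [ 0.6593  0.0534  0.1025  0.1876 -0.0082  1.3148] rms 0.6293894012831681 tilt 0.18772918425912466
canister rack xyz 0.11314534120876008 0.0014267699958670048 0.03130852227070054
[  37   36  105  111 9291] [88. 92.]
lid [0.6592 0.0552 0.1005 0.1625 0.0164 1.2706] rms 0.4305314089335574 tilt 0.16331280372056137
canister rack xyz 0.11521942393225527 0.005002240782889012 0.02894409316228501
```

The two-view fit puts the canister at rack x 113 mm and z 31 mm. It leans 0.188 rad, so it lies flat against the stop. The arm is clear, so I'm handing in.

```bash
python3 -c "
from bench import ctrl
print(ctrl.hand_in())"
```

```text
the job is handed in; nothing more can be done
None
```

I screwed the lid on to its hard stop, slid the closed canister down flat against the back stop (measured within about 3 mm of the rest point), and handed the job in; the final push peaked at about 119 N on the wrist, just under the 120 N limit, and no verdict came back.

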